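Load a capacitor and trim the clamp with the sunken knob

TASK

Stand the film capacitor upright in the nest of the test fixture, between the two low rails and lengthwise between plunger and back stop. Then reach into the round well and turn the sunken trim knob clockwise (seen from above) until the plunger clamps the capacitor against the back stop with about 10 N, feeling for it and never squeezing it over 20 N, and let go. Do not lean hard on the block round the well.

Things in the scene. Friction and masses are not known exactly. Their poses are not given: they have to be found in the camera images.
- fixture: fixed test fixture: aluminium base plate 116 x 206 x 10 mm (x, y, z). Origin on the bench under the plate, x across the nest, y from well to back stop (clamping direction), z up; the plate spans y = -118 to +88 mm. The nest on it has two steel rails 6 mm high, 4 mm thick, 40 mm long in y, centred at x = -14.5 and +14.5 mm: 25 mm free between them
- nest (a point): centre of the nest's floor (fixture x = 0, y = 29.4, z = 10 mm), axes as the fixture's. The plunger's face waits 24.3 to 25.4 mm from here on the -y side. On the +y side the face of a steel back stop (34 wide, 30 high) is 23.6 to 30.6 mm from here: set differently every time and not measured, so the clamping must be felt
- film_capacitor: loose box-shaped film capacitor, 20 x 42 x 30 mm (x, y, z), 0.03 kg, upright on the bench; origin at the centre of its underside, y along its length, z up. It goes into the nest with its length along the nest's y, either way round. A clear relay, a finned heatsink and a round capacitor can near it are not used
- well: fixed square grey block 92 x 92 x 40 mm with the knob's well in its top; origin at the centre of its underside (fixture x = 0, y = -65, z = 10 mm), axes as the fixture's. The well is round, 72 mm across, 30 mm deep, concentric with the knob; its mouth is 50 mm and its floor 20 mm above the bench
- knob_grip (a point): point on the knob's vertical axis 34 mm above the bench, 16 mm below the well's mouth; turns with the knob: x along the grip bar, y across it (pinch direction), z up. The bar is 28 mm long, 10 mm thick, its top 44.5 mm above the bench; it stands on a round skirt 32 mm across whose top is 24 mm above the bench
- trim_knob (a joint): angle, rad, 0 to 1.75, growing clockwise seen from above; starts at 0 to 0.1; at 0 the bar is 0.67 rad anticlockwise of fixture x. 1 rad moves the plunger 10.5 mm. Dry drag 0.21 N m while turning (at rest less is felt), stays where left; each N of clamping adds 0.0105 N m (10 N: 0.315 N m). On the back stop the force grows 120 N per rad. The first 0.5 rad are free; 1.45 rad at most is needed
- plunger: spring-tipped plunger that the knob drives along the fixture's +y into the nest; its axis is 26 mm above the bench, its round face 16 mm across; origin at the centre of the face with the tip spring relaxed (fixture y = 4 mm + 10.5 mm per rad of knob). The tip spring gives 12 N per mm
Mind the look-alikes: they are no part of the job. There is more than one size of the fixture; the job needs the larger.

How it is judged:
By the outcome, as a careful person would: the job done as asked, in the order asked, and still so for the second after the job is handed in, with the robot touching nothing.
It also fails if it takes over 72 s, if anything falls off the work surface, if the arm or the gripper's body presses on something with over 40 N, if the wrist force passes 120 N, or if a joint passes its speed limit or range.

ROBOT

A 6-joint arm with a two-finger parallel gripper is mounted at the origin on a cart in front of the work surface, level with it; the furniture and walls round the work are solid. World frame = base frame: x ahead of the robot, y to its left, z up, the work surface at z = 0. Lengths are in m, angles in rad, forces in N, time in s.
With the tool pointing down it reaches from about 0.35 to 0.925 m from the base axis. Payload 6.4 kg.
Tool frame: the origin (TCP) lies at the very end of the fingers, on their centre line; the grasp point (between the pads) lies 19 mm behind it; z points along the fingers, y is the line along which they close (so a half turn about z gives the same grasp; the last joint's range is limited). The gripper opens to 85 mm and grips with 20 to 120 N. Pads are 22 mm wide; open, the fingers measure 114 mm over their backs; the gripper's body (76 mm by 85 mm) begins 54 mm behind the grasp point. The pads swing forward as they close: fully open they stand 13 mm farther back than shut.
Start: joints at [-1.311, 0.245, 1.558, -0, 1.339, -0.174], TCP at [0.273, -0.59, 0.231] pointing down, gripper open.
Joint ranges: [-3.13, 3.13], [-1.02, 2.26], [0.13, 2.54], [-0.95, 4.09], [0.21, 2.88], [-2.74, 2.74]. Speed limits (rad/s): [2.57, 2.57, 3.14, 3.14, 3.14, 3.14].

INTERFACE

Orientations are given as a unit quaternion [w, x, y, z].
In Python, from bench import bot, imaging gives the robot as it stands.
- The arm moves only by the tool play_rows, never from a script. Its argument "steps" is a list of rows, each a list of 6 numbers: the shift along the tool's x, y, z scaled (see below), then the turn, a rotation vector about the tool's x, y, z scaled (see below). A call has 1 to 10 rows; each row is the pose to reach, as a shift and turn from the pose commanded when the call began, along the tool's axes at that moment; what a row does not reach only later rows make up. The controller multiplies each number of a shift by 200 mm and each number of a turn by pi/2 rad. A row lasts 1/10 s, in which the tool goes at most 50 mm and 8.59 degrees, less where a joint would pass 70% of its speed; a pose out of reach is approached as far as the arm can. A call with a number of a shift or a turn outside -1 to 1 is refused whole. A call with a gripper value outside its range is refused whole. "claw" is the closure, from -1 (fully open) to 1 (shut), set as the call begins (left out, the last holds). The fingers move at their own pace and stop on an object; the grip force is fixed at half the most. Time passes only in rows, so rows that repeat a pose let the fingers close. It gives the time, the measured TCP pose, the force, the opening and the grip force at its end, in the units of the state.
- bot.get_obs(): the state, without advancing time (a new reading comes with each control period).
- imaging.capture(name): name is "scene" or "top" or "wrist"; returns a dict with "pixels" (480x640x3 uint8, red, green, blue), "fx", "fy", "cx", "cy" (pixels), "R" (3x3) and "t" (3): a world point X has camera coordinates R X + t. Camera axes: x right, y down, z forward; pixel columns grow to the right and rows downward; lengths in m; the calibration is good to about 2 mm. A picture is of the moment at which its call begins. There is no depth.
- bot.close_job(): hands the job in; it is judged then, once.
The state is a dict: "t": time; "joint_pos": joint angles; "joint_vel": joint speeds; "effort": joint torques, N m; "tool_pos": TCP position; "ee_rot": TCP orientation; "contact_force": force on the tool from outside, world axes, zero at the start; "moment": the same for the moment, N m; "width": finger opening in m; "finger_force": force on a finger pad.
Only numpy, scipy, OpenCV 4.12 (cv2) and the standard library are available. Lean on these libraries where they do the work, as an engineer would, in place of code of your own. Each camera call takes 0.05 s, during which the arm holds its last target. There are 200 camera calls.

## Working session

There is one attempt and no reset: what is moved stays moved. The work goes in short steps, Python scripts to look and compute and a tool call to move; the robot and the scene stay as the last step left them, time stands still between calls to the robot, and variables do not carry over. Pictures are saved under pics/ and viewed, at most 10 in all, crops included, and the job is handed in when it is done.

Besides the shell and the picture viewer there is one more tool, called after "Emit:" as name(argument=value, ...), one argument or row to a line, values as JSON. play_rows: Moves the arm, as the interface text tells. Its arguments: {"type":"object","properties":{"steps":{"type":"array"},"claw":{"type":"number"}},"required":["steps"]}

```bash
mkdir -p pics; ls; python3 - <<'E'
from bench import bot, imaging
import cv2, numpy as np
for n in ["scene","top"]:
    c=imaging.capture(n); cv2.imwrite(f"pics/{n}0.png",cv2.cvtColor(c["pixels"],cv2.COLOR_RGB2BGR))
    R=np.array(c["R"]); print(n,c["fx"],c["cx"],c["cy"],R.round(3).tolist(),np.round(c["t"],4), "cam", (-R.T@c["t"]).round(3))
print(bot.get_obs())
E
```

```text
pics
scene 564.3653530024466 325.33353660428156 238.1038040364622 [[-0.445, -0.895, 0.009], [-0.642, 0.312, -0.701], [0.624, -0.318, -0.713]] [0.3089 0.4439 0.8485] cam [-0.108  0.408  0.914]
top 496.5920411121561 316.2634313618732 231.99139847738442 [[0.023, -1.0, -0.011], [-0.993, -0.022, -0.117], [0.117, 0.014, -0.993]] [0.0242 0.6497 0.9728] cam [0.531 0.025 1.042]
{'t': 0.1, 'joint_pos': array([-1.31111841e+00,  2.45724117e-01,  1.55890118e+00, -2.41343778e-05,
        1.33866889e+00, -1.74118218e-01]), 'joint_vel': array([ 0.00088013, -0.00125867, -0.00345626, -0.0004104 ,  0.00077984,
        0.00045793]), 'effort': array([ 1.30944765e-03, -4.30665672e+01, -3.27131116e+01, -3.61204980e-05,
        2.74383674e-03,  3.27697123e-07]), 'tool_pos': array([ 0.27306655, -0.5893125 ,  0.2302985 ]), 'ee_rot': array([-8.49486774e-04,  9.76568734e-01,  2.15204052e-01, -4.81150246e-05]), 'contact_force': array([ 0.24901453, -0.11692428, -1.25448712]), 'moment': array([ 0.02627933, -0.00232627, -0.02424458]), 'finger_force': 0.0, 'width': 0.08516726789695431}
```

View pics/scene0.png

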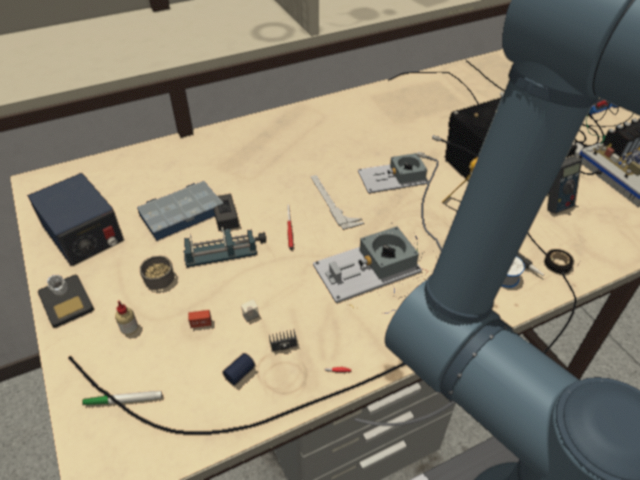

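View pics/top0.png

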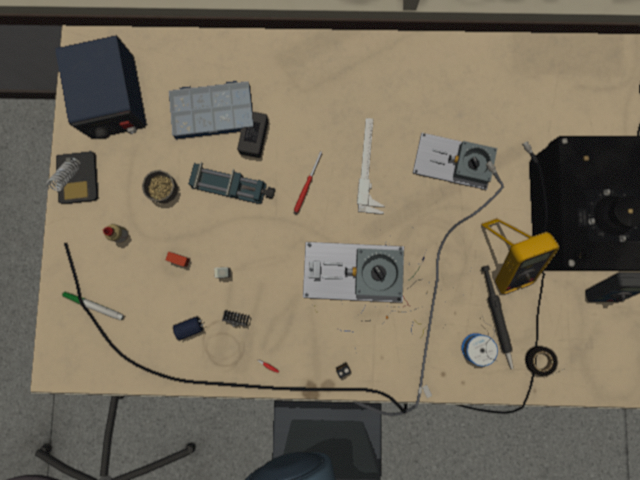

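The top view shows the larger fixture at (355,272) with its well on the right, and the smaller look-alike at (455,160). The candidates for the capacitor are:
- a red box at (178,260)
- a whitish cube at (222,273), the relay
- a finned part at (236,318), the heatsink
- a dark cylinder at (187,328), the can

The red box fits 42x20 mm. I'll confirm it in an enlarged crop while measuring.

```bash
cat > h.py <<'E'
import numpy as np, cv2
from bench import bot, imaging
def cap(n):
    c=imaging.capture(n); c["R"]=np.array(c["R"]); c["t"]=np.array(c["t"]); c["bgr"]=cv2.cvtColor(c["pixels"],cv2.COLOR_RGB2BGR); return c
def ray(c,uv,z):
    uv=np.atleast_2d(uv).astype(float)
    d=np.c_[(uv[:,0]-c["cx"])/c["fx"],(uv[:,1]-c["cy"])/c["fy"],np.ones(len(uv))]@c["R"]
    o=-c["R"].T@c["t"]; return (o+d*((z-o[2])/d[:,2])[:,None])
def proj(c,X):
    p=np.atleast_2d(X)@c["R"].T+c["t"]; return np.c_[p[:,0]/p[:,2]*c["fx"]+c["cx"],p[:,1]/p[:,2]*c["fy"]+c["cy"]]
def big(m):
    k=cv2.findContours(m,cv2.RETR_EXTERNAL,cv2.CHAIN_APPROX_NONE)[0]; return max(k,key=cv2.contourArea)
E
python3 - <<'E'
from h import *
T=cap("top");S=cap("scene")
a=cv2.resize(T["bgr"][230:345,155:415],None,fx=3,fy=3,interpolation=cv2.INTER_CUBIC)
b=cv2.resize(S["bgr"][220:305,175:435],None,fx=3,fy=3,interpolation=cv2.INTER_CUBIC)
cv2.imwrite("pics/crop1.png",np.vstack([a,b]))
for c,n,r in((T,"top",(155,240,200,280)),(S,"scene",(180,300,220,335))):
    hsv=cv2.cvtColor(c["bgr"],cv2.COLOR_BGR2HSV); m=((((hsv[...,0]<9)|(hsv[...,0]>170))&(hsv[...,1]>130)).astype(np.uint8)*255)
    z=np.zeros_like(m); z[r[1]:r[3],r[0]:r[2]]=m[r[1]:r[3],r[0]:r[2]]
    k=big(z); R=cv2.minAreaRect(k); bx=cv2.boxPoints(R); print(n,"red",R, cv2.contourArea(k)); print("z0.03",ray(c,bx,.03)[:,:2].round(4).tolist())
# plate: low saturation
hsv=cv2.cvtColor(T["bgr"],cv2.COLOR_BGR2HSV); m=(hsv[...,1]<60).astype(np.uint8)*255
z=np.zeros_like(m); z[225:320,290:420]=m[225:320,290:420]
k=big(cv2.morphologyEx(z,cv2.MORPH_OPEN,np.ones((5,5),np.uint8))); R=cv2.minAreaRect(k);bx=cv2.boxPoints(R);print("plate",R,bx.tolist());print(ray(T,bx,.01)[:,:2].round(4).tolist())
E
```

```text
top red ((176.95001220703125, 259.1499938964844), (22.135942459106445, 9.803059577941895), 18.434947967529297) 181.5
z0.03 [[0.585, 0.3472], [0.6042, 0.3419], [0.5908, 0.298], [0.5716, 0.3033]]
scene red ((199.25387573242188, 318.53082275390625), (15.00820255279541, 20.71380043029785), 82.87498474121094) 272.5
z0.03 [[0.6016, 0.3433], [0.5901, 0.3056], [0.5547, 0.3136], [0.5661, 0.3503]]
plate ((353.32916259765625, 271.5871276855469), (100.4100341796875, 57.26844024658203), 2.726311206817627) [[301.8189697265625, 297.8009338378906], [304.54296875, 240.59730529785156], [404.83935546875, 245.37332153320312], [402.1153564453125, 302.57696533203125]]
[[0.5151, 0.0658], [0.6337, 0.0632], [0.6283, -0.1459], [0.5102, -0.1406]]
```

View pics/crop1.png

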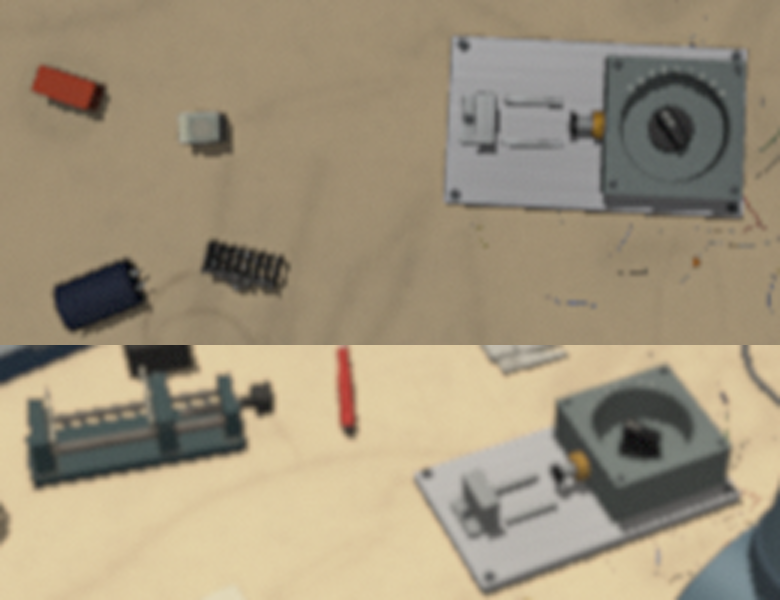

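The crop confirms it. The red box, at (68,88) in the crop, is a plain, opaque box of about 42x20 mm, so it is the film capacitor. The white cube is the relay. The larger fixture lies at (600,125) in the crop, with its back stop on the left. I'll move over the capacitor now.

Emit:
play_rows(
  steps=[
    [0.83, -0.87, 0, 0, 0, 0],
    [0.83, -0.87, 0, 0, 0, 0],
    [0.83, -0.87, 0, 0, 0, 0],
    [0.83, -0.87, 0, 0, 0, 0],
    [0.83, -0.87, 0, 0, 0, 0],
    [0.83, -0.87, 0, 0, 0, 0],
  ],
)

```text
t: 0.8
tool_pos: [0.3518, -0.3581, 0.2309]
ee_rot: [-0.001, 0.976, 0.217, 0.0]
contact_force: [0.3, 0.0, 0.0]
width: 0.0857
finger_force: 0.0
```

Emit:
play_rows(
  steps=[
    [0.83, -0.87, 0, 0, 0, 0],
    [0.83, -0.87, 0, 0, 0, 0],
    [0.83, -0.87, 0, 0, 0, 0],
    [0.83, -0.87, 0, 0, 0, 0],
    [0.83, -0.87, 0, 0, 0, 0],
    [0.83, -0.87, 0, 0, 0, 0],
  ],
)

```text
t: 1.4
tool_pos: [0.429, -0.1313, 0.2313]
ee_rot: [-0.0, 0.976, 0.218, 0.0]
contact_force: [-0.0, -0.7, 0.2]
width: 0.085
finger_force: 0.0
```

Emit:
play_rows(
  steps=[
    [0.83, -0.87, 0, 0, 0, 0],
    [0.83, -0.87, 0, 0, 0, 0],
    [0.83, -0.87, 0, 0, 0, 0],
    [0.83, -0.87, 0, 0, 0, 0],
    [0.83, -0.87, 0, 0, 0, 0],
    [0.83, -0.87, 0, 0, 0, 0],
  ],
)

```text
t: 2.0
tool_pos: [0.5068, 0.0957, 0.2312]
ee_rot: [-0.0, 0.976, 0.217, 0.0]
contact_force: [0.6, -0.9, 0.2]
width: 0.0855
finger_force: 0.0
```

Emit:
play_rows(
  steps=[
    [0.8, -0.8, 0.1, 0, 0, -0.53],
    [0.8, -0.8, 0.1, 0, 0, -0.53],
    [0.8, -0.8, 0.1, 0, 0, -0.53],
    [0.8, -0.8, 0.1, 0, 0, -0.53],
    [0.8, -0.8, 0.1, 0, 0, -0.53],
    [0.8, -0.8, 0.1, 0, 0, -0.53],
    [0.8, -0.8, 0.1, 0, 0, -0.53],
    [0.8, -0.8, 0.1, 0, 0, -0.53],
  ],
)

```text
t: 2.8
tool_pos: [0.5842, 0.3041, 0.211]
ee_rot: [0.0, 0.807, 0.59, -0.0]
contact_force: [-0.4, 0.1, 0.4]
width: 0.0854
finger_force: 0.0
```

```bash
cat >> h.py <<'E'
from scipy.spatial.transform import Rotation as Ro
def pose():
    o=bot.get_obs(); q=o["ee_rot"]; return o,o["tool_pos"],Ro.from_quat([q[1],q[2],q[3],q[0]])
def go(p,hy):
    """units to reach TCP p pointing down with tool y heading hy (deg, mod 180)"""
    o,t,R=pose(); h=np.radians(hy); y=np.array([np.cos(h),np.sin(h),0]); z=np.array([0,0,-1.])
    G=Ro.from_matrix(np.c_[np.cross(y,z),y,z])
    cand=[G,G*Ro.from_euler('z',180,degrees=True)]
    rv=min(((R.inv()*g).as_rotvec() for g in cand),key=np.linalg.norm)
    m=R.as_matrix(); print("t",round(o["t"],2),"at",t.round(4),"yhead",np.degrees(np.arctan2(m[1,1],m[0,1])).round(2),"z",m[:,2].round(4),"j6",o["joint_pos"][5].round(3),"w",round(o["width"],4),"F",np.round(o["contact_force"],2),"M",np.round(o["moment"],3))
    print("go",(R.inv().apply(np.array(p)-t)/.2).round(4),(rv/(np.pi/2)).round(4))
E
python3 - <<'E'
from h import *
go([.588,.323,.20],-17)
W=cap("wrist"); cv2.imwrite("pics/w1.png",W["bgr"]); print((-W["R"].T@W["t"]).round(3),W["R"].round(2).tolist(), W["fx"]); print(proj(W,[.588,.323,.03]))
hsv=cv2.cvtColor(W["bgr"],cv2.COLOR_BGR2HSV); m=((((hsv[...,0]<9)|(hsv[...,0]>170))&(hsv[...,1]>130)).astype(np.uint8)*255)
k=big(m);R=cv2.minAreaRect(k);print(R);bx=cv2.boxPoints(R);w=ray(W,bx,.03)[:,:2];print(w.round(4).tolist(),w.mean(0))
E
```

```text
t 2.8 at [0.5842 0.3041 0.211 ] yhead -17.64 z [-3.e-04 -5.e-04 -1.e+00] j6 0.616 w 0.0854 F [-0.4   0.09  0.38] M [0.018 0.017 0.008]
go [ 0.0959 -0.0105  0.0552] [-0.0001  0.0003 -0.0071]
[0.606 0.369 0.354] [[0.95, -0.3, 0.0], [-0.29, -0.92, 0.27], [-0.08, -0.26, -0.96]] 334.4889390392609
[[316.11221295 197.8347611 ]]
((318.0, 194.0), (44.0, 20.0), 90.0)
[[0.5882, 0.3488], [0.6063, 0.343], [0.5936, 0.3023], [0.5749, 0.3083]] [0.59076718 0.32561996]
```

View pics/w1.png

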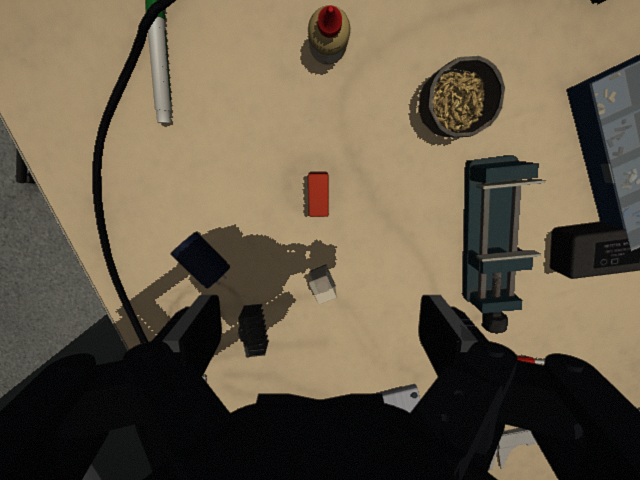

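The wrist view shows the red capacitor at (318,194), clear of its neighbours. Its centre is at (0.591, 0.326). Next I'll descend and close the gripper.

Emit:
play_rows(
  steps=[
    [0.113, 0, 0.3, 0, 0, -0.003],
    [0.113, 0, 0.5, 0, 0, -0.003],
    [0.113, 0, 0.7, 0, 0, -0.003],
    [0.113, 0, 0.85, 0, 0, -0.003],
    [0.113, 0, 0.95, 0, 0, -0.003],
    [0.113, 0, 1.0, 0, 0, -0.003],
    [0.113, 0, 1.0, 0, 0, -0.003],
  ],
)

```text
t: 3.55
tool_pos: [0.5898, 0.326, 0.0101]
ee_rot: [-0.0, 0.805, 0.593, -0.001]
contact_force: [0.6, -0.2, -0.4]
width: 0.0853
finger_force: 0.0
```

Emit:
play_rows(
  steps=[
    [0, 0, 0, 0, 0, 0],
    [0, 0, 0, 0, 0, 0],
    [0, 0, 0, 0, 0, 0],
    [0, 0, 0, 0, 0, 0],
    [0, 0, 0, 0, 0, 0],
    [0, 0, 0, 0, 0, 0],
    [0, 0, 0, 0, 0, 0],
    [0, 0, 0, 0, 0, 0],
    [0, 0, 0, 0, 0, 0],
    [0, 0, 0, 0, 0, 0],
  ],
  claw=1,
)

```text
t: 4.55
tool_pos: [0.5911, 0.3275, 0.0123]
ee_rot: [0.0, 0.805, 0.594, 0.001]
contact_force: [-0.5, 0.4, 6.2]
width: 0.0185
finger_force: 61.0
```

Emit:
play_rows(
  steps=[
    [0, 0, -0.25, 0, 0, 0],
    [0, 0, -0.5, 0, 0, 0],
    [0, 0, -0.75, 0, 0, 0],
    [0, 0, -0.75, 0, 0, 0],
    [0, 0, -0.75, 0, 0, 0],
  ],
)

```text
t: 5.05
tool_pos: [0.5909, 0.3274, 0.1626]
ee_rot: [0.0, 0.805, 0.594, 0.001]
contact_force: [-0.3, -0.1, -0.9]
width: 0.0185
finger_force: 60.3
```

```bash
python3 - <<'E'
from h import *
go([.575,.06,.16],-2.6)
T=cap("top"); crop=T["bgr"][225:320,290:420]; cv2.imwrite("pics/top_raw.png",crop)
px=np.array([[306,242.7],[303.7,297.7],[403.3,246.7]]); print(ray(T,px,.01).round(4))
E
```

```text
t 5.05 at [0.5909 0.3274 0.1626] yhead -17.17 z [ 2.3e-03  8.0e-04 -1.0e+00] j6 0.638 w 0.0185 F [-0.35 -0.13 -0.94] M [0.016 0.054 0.062]
go [-1.3008  0.3188  0.0116] [ 0.0013 -0.0008 -0.1619]
[[ 0.6294  0.0601  0.01  ]
 [ 0.5154  0.0619  0.01  ]
 [ 0.6255 -0.1427  0.01  ]]
```

Emit:
play_rows(
  steps=[
    [-0.25, 0.065, -0.1, 0, 0, 0],
    [-0.5, 0.13, -0.19, 0, 0, 0],
    [-0.75, 0.19, -0.19, 0, 0, 0],
    [-1, 0.26, -0.19, 0, 0, 0],
    [-1, 0.26, -0.19, 0, 0, 0],
  ],
)

```text
t: 5.6
tool_pos: [0.5794, 0.1167, 0.1964]
ee_rot: [-0.001, 0.806, 0.592, -0.002]
contact_force: [-0.1, 1.1, 0.3]
width: 0.0184
finger_force: 60.3
```

Emit:
play_rows(
  steps=[
    [-0.25, 0.065, 0, 0, 0, -0.09],
    [-0.5, 0.13, 0, 0, 0, -0.18],
    [-0.75, 0.19, 0, 0, 0, -0.18],
    [-1, 0.26, 0, 0, 0, -0.18],
    [-1, 0.26, 0, 0, 0, -0.18],
    [-1, 0.26, 0, 0, 0, -0.18],
  ],
)

```text
t: 6.2
tool_pos: [0.5707, -0.0866, 0.1971]
ee_rot: [-0.002, 0.714, 0.7, -0.001]
contact_force: [0.6, 1.5, -1.6]
width: 0.0184
finger_force: 60.3
```

```bash
python3 - <<'E'
from h import *
go([.571,.002,.10],-1)
W=cap("wrist"); cv2.imwrite("pics/w2.png",W["bgr"]); np.savez("w2.npz",**{k:W[k] for k in("bgr","fx","fy","cx","cy","R","t")})
a=-np.radians(1.0); ex=np.array([np.cos(a),np.sin(a),0]); ey=np.array([-np.sin(a),np.cos(a),0]); O=np.array([.5724,.061,0])-.088*ey
f=lambda x,y,z:O+x*ex+y*ey+np.array([0,0,z])
print(proj(W,[f(-.058,.088,.01),f(.058,.088,.01),f(0,.0294,.01),f(0,-.065,.05),f(-.046,-.019,.05),f(.046,-.019,.05)]).round(1).tolist())
E
```

```text
t 6.2 at [ 0.5707 -0.0866  0.1971] yhead -1.14 z [-0.0035  0.0016 -1.    ] j6 -0.327 w 0.0184 F [ 0.59  1.49 -1.58] M [ 0.041 -0.02   0.027]
go [ 0.4423 -0.0054  0.4862] [-0.0023 -0.001  -0.0016]
[[252.1, 52.3], [383.4, 51.6], [318.1, 122.1], [318.3, 230.9], [264.3, 179.0], [371.8, 178.6]]
```

View pics/w2.png

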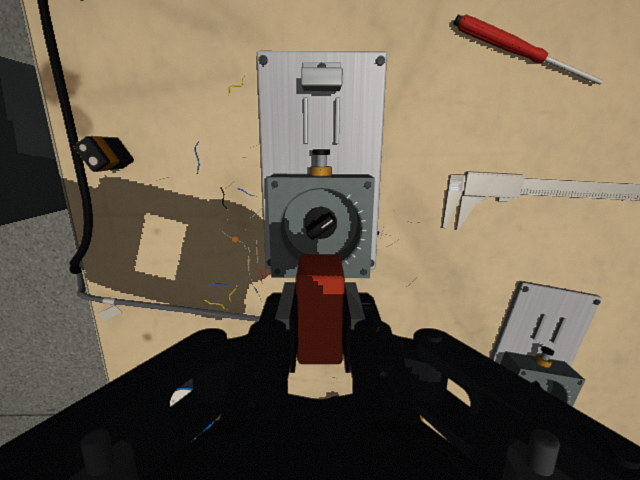

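The wrist view shows:
- plate corners at (257,52) and (386,51)
- rails at (306,121) and (336,121)
- back stop face at row ~88
- well at (322,225), with the bar tilted anticlockwise

I'll refine these by masks.

```bash
python3 - <<'E'
from h import *
d=np.load("w2.npz"); W={k:d[k] for k in d}
hsv=cv2.cvtColor(W["bgr"],cv2.COLOR_BGR2HSV); 
def edges(lo,hi,z,pred):
    L=[];Rr=[]
    for r in range(lo,hi,3):
        xs=np.where(pred[r,225:420])[0]+225
        if len(xs): L.append((xs[0]-.5,r)); Rr.append((xs[-1]+.5,r))
    out=[]
    for P in(L,Rr):
        w=ray(W,P,z)[:,:2]; a,b=np.polyfit(w[:,1],w[:,0],1)
        for _ in range(3):
            g=abs(w[:,0]-a*w[:,1]-b)<.0012; a,b=np.polyfit(w[g,1],w[g,0],1)
        out.append((a,b,g.sum()))
    return out
pl=(hsv[...,1]<45)&(hsv[...,2]>110)
e=edges(60,165,.01,pl); print("plate edges x=a*y+b",e, "width",e[1][1]-e[0][1])
blk=(hsv[...,1]<90)&(hsv[...,2]>60)&(hsv[...,2]<135)
e2=edges(185,250,.05,blk); print("block",e2,"w@-.09",[a*-.09+b for a,b,_ in e2])
# plate top edge
rows=[(c,np.where(pl[30:80,c])[0][0]+29.5) for c in range(270,376,4)]
w=ray(W,rows,.01); print("plate +y edge y",np.median(w[:,1]),np.polyfit(w[:,0],w[:,1],1))
rows=[(c,np.where(blk[150:200,c])[0][0]+149.5) for c in range(275,365,4) if blk[150:200,c].any()]
w=ray(W,rows,.05); print("block +y edge",np.median(w[:,1]))
# dark knob bar
g=cv2.cvtColor(W["bgr"],cv2.COLOR_BGR2GRAY)
print(cv2.resize(g[200:246:2,296:346:2],None,fx=1,fy=1).tolist())
k=cv2.resize(W["bgr"][40:260,240:400],None,fx=2.7,fy=2.7,interpolation=cv2.INTER_CUBIC); k=k[:594]; cv2.imwrite("pics/w2c.png",k)
for n,p,z in(("rails",[[303.5,121],[308,121],[334,121],[339,121]],.016),("stop",[[320,88]],.04)): print(n,ray(W,p,z).round(4).tolist())
E
```

```text
plate edges x=a*y+b [(np.float64(0.02376461379372115), np.float64(0.5171086440220258), np.int64(34)), (np.float64(0.028136890765725783), np.float64(0.6315698485589016), np.int64(35))] width 0.1144612045368758
block [(np.float64(0.3411586438043519), np.float64(0.5175702133120623), np.int64(7)), (np.float64(0.022616820067607322), np.float64(0.6195556866817725), np.int64(17))] w@-.09 [np.float64(0.48686593536967065), np.float64(0.6175201728756878)]
plate +y edge y 0.06203348625380524 [-0.02892366  0.07855298]
block +y edge -0.04203616077819866
[[105, 101, 103, 102, 101, 102, 104, 102, 105, 106, 103, 103, 105, 104, 103, 103, 106, 106, 107, 103, 106, 105, 106, 35, 36], [103, 103, 102, 103, 102, 102, 103, 103, 107, 105, 106, 103, 105, 103, 103, 102, 102, 105, 104, 104, 104, 103, 104, 41, 39], [103, 103, 99, 103, 104, 102, 102, 101, 104, 105, 104, 104, 104, 103, 103, 102, 104, 107, 105, 106, 103, 103, 103, 107, 41], [103, 100, 101, 104, 105, 102, 103, 102, 109, 108, 106, 103, 63, 78, 104, 103, 104, 105, 107, 104, 105, 104, 103, 105, 106], [102, 98, 101, 102, 104, 105, 101, 105, 52, 34, 29, 
[... 1391 characters left out ...]
 24, 24, 23, 23, 23, 82, 99, 97, 99, 98, 97, 96], [38, 38, 40, 38, 37, 37, 22, 16, 23, 17, 8, 18, 21, 24, 21, 19, 34, 88, 103, 98, 95, 99, 99, 98, 95], [38, 38, 38, 38, 39, 39, 37, 19, 0, 22, 35, 28, 27, 46, 63, 92, 100, 100, 98, 98, 96, 96, 97, 100, 101], [41, 34, 39, 39, 36, 39, 39, 43, 34, 39, 36, 90, 102, 100, 98, 96, 96, 94, 93, 96, 99, 97, 97, 96, 99], [39, 40, 40, 40, 36, 38, 39, 36, 39, 38, 34, 88, 97, 96, 96, 95, 94, 95, 97, 97, 95, 98, 96, 95, 63], [39, 37, 41, 39, 39, 39, 40, 41, 37, 37, 37, 100, 96, 97, 96, 94, 95, 94, 94, 95, 95, 95, 95, 99, 52]]
rails [[0.5581, 0.0033, 0.016], [0.5622, 0.0032, 0.016], [0.586, 0.0027, 0.016], [0.5905, 0.0026, 0.016]]
stop [[0.5738, 0.027, 0.04]]
```

View pics/w2c.png

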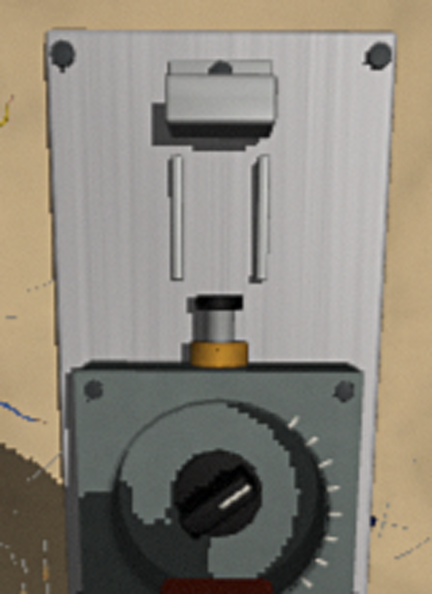

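```bash
python3 - <<'E'
from h import *
d=np.load("w2.npz"); W={k:d[k] for k in d}
b=W["bgr"].astype(int); print("col320 red",[(r,b[r,320,2],b[r,320,1]) for r in range(246,300,3)],[(r,b[r,320,2],b[r,320,1]) for r in range(352,372,2)])
for r in(255,275,362): print(r,ray(W,[[320,r]],.2148)[0].round(4),ray(W,[[320,r]],.1848)[0].round(4))
print("row320",[ (c,b[320,c,2],b[320,c,1]) for c in list(range(290,304,2))+list(range(336,352,2))], ray(W,[[297,320],[344,320]],.2148).round(4).tolist())
m=(np.max(b,2)<48).astype(np.uint8)*255; z=np.zeros_like(m); z[200:243,299:340]=m[200:243,299:340]
print("skirt px",ray(W,[[320,222.6]],.024),"pred knob",proj(W,[[.5717,-.0914,.024],[.5717,-.0914,.0445],[.5717,-.0914,.05]]))
print("highlight",np.degrees(np.arctan2(*(lambda v:(v[1],v[0]))((lambda w:(w[1]-w[0])[:2])(ray(W,[[322,227],[331,220]],.0445))))))
E
```

```text
col320 red [(246, np.int64(91), np.int64(99)), (249, np.int64(90), np.int64(99)), (252, np.int64(88), np.int64(97)), (255, np.int64(45), np.int64(11)), (258, np.int64(46), np.int64(10)), (261, np.int64(49), np.int64(12)), (264, np.int64(50), np.int64(13)), (267, np.int64(51), np.int64(12)), (270, np.int64(55), np.int64(21)), (273, np.int64(51), np.int64(15)), (276, np.int64(124), np.int64(39)), (279, np.int64(148), np.int64(49)), (282, np.int64(154), np.int64(49)), (285, np.int64(84), np.int64(29)), (288, np.int64(59), np.int64(18)), (291, np.int64(59), np.int64(15)), (294, np.int64(63), np.int64(21)), (297, np.int64(60), np.int64(18))] [(352, np.int64(63), np.int64(20)), (354, np.int64(62), np.int64(22)), (356, np.int64(59), np.int64(16)), (358, np.int64(62), np.int64(19)), (360, np.int64(60), np.int64(18)), (362, np.int64(58), np.int64(14)), (364, np.int64(136), np.int64(110)), (366, np.int64(180), np.int64(159)), (368, np.int64(181), np.int64(159)), (370, np.int64(182), np.int64(158))]
255 [ 0.5723 -0.0601  0.2148] [ 0.572  -0.0701  0.1848]
275 [ 0.5721 -0.0686  0.2148] [ 0.5718 -0.0805  0.1848]
362 [ 0.5712 -0.1089  0.2148] [ 0.5707 -0.1305  0.1848]
row320 [(290, np.int64(7), np.int64(6)), (292, np.int64(12), np.int64(9)), (294, np.int64(2), np.int64(4)), (296, np.int64(9), np.int64(10)), (298, np.int64(52), np.int64(16)), (300, np.int64(62), np.int64(17)), (302, np.int64(61), np.int64(19)), (336, np.int64(62), np.int64(18)), (338, np.int64(61), np.int64(19)), (340, np.int64(61), np.int64(18)), (342, np.int64(30), np.int64(11)), (344, np.int64(1), np.int64(5)), (346, np.int64(6), np.int64(6)), (348, np.int64(10), np.int64(11)), (350, np.int64(13), np.int64(11))] [[0.5621, -0.0885, 0.2148], [0.5816, -0.0888, 0.2148]]
skirt px [[ 0.57122744 -0.09026369  0.024     ]] pred knob [[320.51316345 223.73665723]
 [320.5008467  228.79746644]
 [320.49726549 230.26894323]]
highlight 37.46704757869412
```

Emit:
play_rows(
  steps=[
    [0.25, 0.002, 0, -0.002, -0.001, 0.005],
    [0.46, 0.005, 0.1, -0.002, -0.001, 0.005],
    [0.46, 0.005, 0.3, -0.002, -0.001, 0.005],
    [0.46, 0.005, 0.5, -0.002, -0.001, 0.005],
    [0.46, 0.005, 0.65, -0.002, -0.001, 0.005],
    [0.46, 0.005, 0.69, -0.002, -0.001, 0.005],
    [0.46, 0.005, 0.69, -0.002, -0.001, 0.005],
    [0.46, 0.005, 0.69, -0.002, -0.001, 0.005],
  ],
)

```text
t: 7.05
tool_pos: [0.5753, 0.0069, 0.0628]
ee_rot: [0.003, 0.715, 0.699, 0.001]
contact_force: [0.4, -0.9, -0.0]
width: 0.0183
finger_force: 60.3
```

```bash
python3 - <<'E'
from h import *
go([.5735,.0057,.024],-1.6)
W=cap("wrist");T=cap("top");S=cap("scene")
a=cv2.resize(W["bgr"][160:380,220:420],(500,550))
t=cv2.resize(T["bgr"][235:310,295:370],(300,300),interpolation=cv2.INTER_CUBIC); s=cv2.resize(S["bgr"][225:300,310:385],(300,250),interpolation=cv2.INTER_CUBIC)
cv2.imwrite("pics/h1.png",np.hstack([a,np.vstack([t,s])]))
E
```

```text
t 7.05 at [0.5753 0.0069 0.0628] yhead -1.36 z [ 0.0055 -0.0019 -1.    ] j6 -0.16 w 0.0183 F [ 0.37 -0.91 -0.  ] M [0.061 0.023 0.019]
go [-0.0058 -0.0101  0.194 ] [0.0035 0.0011 0.0026]
```

View pics/h1.png

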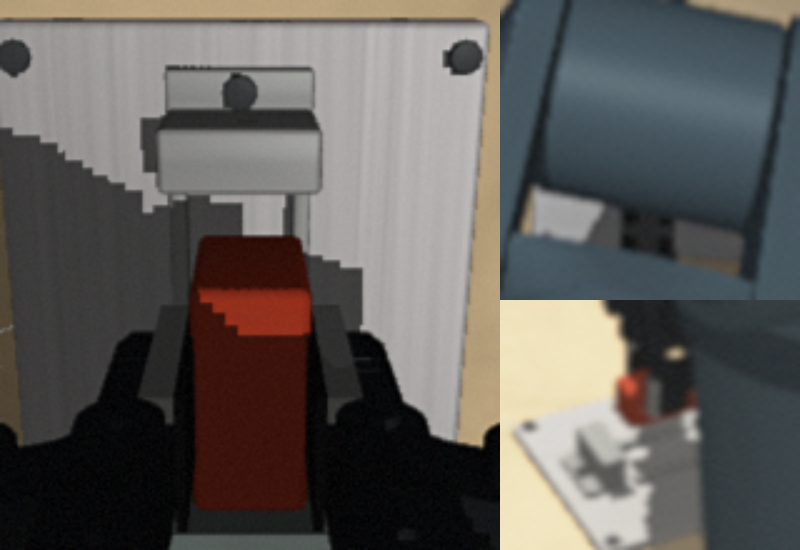

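The wrist crop shows the capacitor's front bottom edge at (250,237) and the rails below it at about x=180 and x=300. That gives a lateral offset, which I'll measure.

```bash
python3 - <<'E'
from h import *
W=cap("wrist")
f=lambda u,v:(220+u/2.5,160+v/2.5)
print("cap bottom front",ray(W,[f(200,238),f(303,238)],.0505).round(4).tolist())
print("cap top front",ray(W,[f(197,289),f(311,289)],.0805).round(4).tolist(),"back",ray(W,[f(192,508),f(308,508)],.0805).round(4).tolist())
b=W["bgr"].astype(int)[238:246].mean(0).mean(1); print([int(x) for x in b[280:352]])
b=W["bgr"].astype(int)[254:258].mean(0)[:,2]; print([int(x) for x in b[294:350]])
print("rail",ray(W,[[290,241],[340,241]],.016).round(4).tolist())
g=W["bgr"].astype(int)[300:310].mean(0).mean(1)
pl=[220,418]
print("plate edges",ray(W,[f(0,60),f(488,60),f(240,21)],.01).round(4).tolist()); print("stop face top",ray(W,[f(240,128),f(240,192)],.04).round(4).tolist(),ray(W,[f(240,192)],.01).round(4).tolist())
go([.5735,.0057,.024],-1.6)
E
```

```text
cap bottom front [[0.5674, 0.0227, 0.0505], [0.5876, 0.0221, 0.0505]]
cap top front [[0.5685, 0.0241, 0.0805], [0.5868, 0.0235, 0.0805]] back [[0.5658, -0.0168, 0.0805], [0.586, -0.0175, 0.0805]]
[131, 134, 134, 99, 86, 86, 65, 53, 79, 91, 96, 100, 101, 85, 60, 82, 89, 87, 88, 90, 88, 86, 87, 87, 88, 89, 88, 86, 89, 89, 87, 87, 89, 89, 87, 88, 119, 125, 124, 125, 151, 159, 161, 163, 165, 166, 165, 164, 161, 161, 163, 166, 168, 94, 57, 51, 52, 102, 129, 136, 142, 143, 122, 156, 167, 166, 163, 162, 162, 162, 162, 164]
[34, 57, 62, 63, 64, 59, 48, 45, 45, 43, 46, 47, 45, 44, 46, 45, 45, 45, 45, 47, 45, 45, 45, 45, 45, 44, 51, 52, 50, 52, 53, 52, 53, 53, 53, 51, 53, 53, 54, 47, 44, 45, 46, 53, 64, 79, 116, 135, 112, 157, 168, 163, 165, 165, 164, 163]
rail [[0.5597, 0.0201, 0.016], [0.5892, 0.0193, 0.016]]
plate edges [[0.5204, 0.0539, 0.01], [0.6337, 0.0509, 0.01], [0.5763, 0.0613, 0.01]]
stop face top [[0.5758, 0.0422, 0.04], [0.5754, 0.0289, 0.04]] [[0.5751, 0.0206, 0.01]]
t 7.25 at [0.5754 0.0061 0.0631] yhead -1.42 z [ 0.0062 -0.0022 -1.    ] j6 -0.16 w 0.0186 F [ 0.48  0.11 -0.36] M [-0.001  0.026  0.011]
go [-0.0019 -0.0107  0.1953] [0.004  0.0013 0.002 ]
```

Emit:
play_rows(
  steps=[
    [0, -0.013, 0, 0.004, 0.001, 0],
    [0, -0.013, 0.05, 0.004, 0.001, 0],
    [0, -0.013, 0.1, 0.004, 0.001, 0],
    [0, -0.013, 0.14, 0.004, 0.001, 0],
    [0, -0.013, 0.17, 0.004, 0.001, 0],
    [0, -0.013, 0.17, 0.004, 0.001, 0],
  ],
)

```text
t: 7.85
tool_pos: [0.5709, 0.0064, 0.0259]
ee_rot: [-0.002, 0.716, 0.698, -0.002]
contact_force: [0.6, 0.0, -0.0]
width: 0.0183
finger_force: 60.2
```

```bash
python3 - <<'E'
from h import *
go([.5728,.006,.0223],-1.6)
W=cap("wrist")
a=cv2.resize(W["bgr"][160:380,220:420],(700,600)[:2],interpolation=cv2.INTER_CUBIC); cv2.imwrite("pics/h2.png",a)
E
```

```text
t 7.85 at [0.5709 0.0064 0.0259] yhead -1.43 z [-5.2e-03  5.0e-04 -1.0e+00] j6 -0.162 w 0.0183 F [ 0.63  0.01 -0.  ] M [-0.008 -0.019  0.015]
go [-0.0016  0.0094  0.0178] [-0.0033 -0.0002  0.0019]
```

View pics/h2.png

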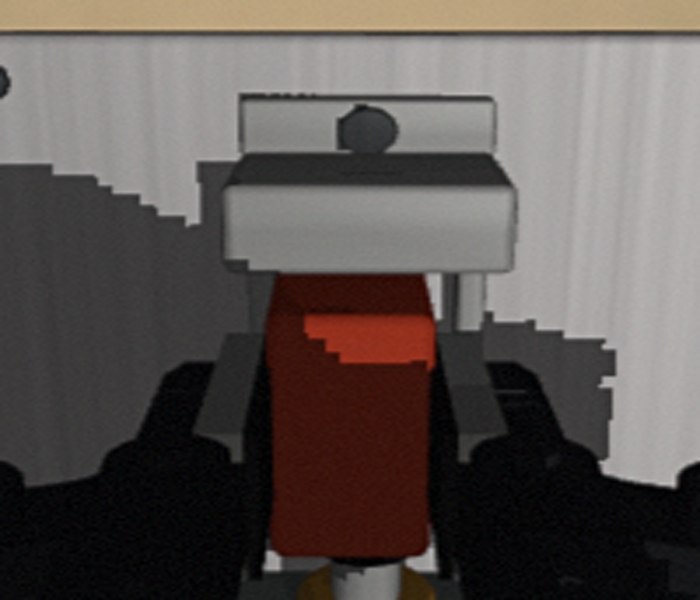

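Emit:
play_rows(
  steps=[
    [0, 0, 0, 0, 0, 0],
    [0, 0, 0, 0, 0, 0],
    [0, 0, 0, 0, 0, 0],
  ],
)

```text
t: 8.2
tool_pos: [0.5719, 0.0062, 0.0276]
ee_rot: [-0.001, 0.716, 0.698, -0.001]
contact_force: [0.3, -0.5, -0.7]
width: 0.0186
finger_force: 60.2
```

```bash
python3 - <<'E'
from h import *
go([.5728,.006,.0223],-1.6)
W=cap("wrist"); bb=W["bgr"].astype(int)
for r in(261,264,268,276): print(r,[tuple(x) for x in [(c,int(bb[r,c,2]),int(bb[r,c,1])) for c in list(range(288,302))+list(range(338,362))]])
E
```

```text
t 8.2 at [0.5719 0.0062 0.0276] yhead -1.42 z [-0.0026  0.     -1.    ] j6 -0.162 w 0.0186 F [ 0.28 -0.53 -0.66] M [-0.     0.01   0.006]
go [-0.0011  0.0045  0.0267] [-0.0016  0.      0.0019]
261 [(288, 57, 57), (289, 49, 49), (290, 50, 48), (291, 50, 49), (292, 53, 52), (293, 52, 53), (294, 54, 54), (295, 50, 50), (296, 43, 44), (297, 39, 40), (298, 50, 39), (299, 41, 18), (300, 43, 10), (301, 47, 13), (338, 47, 8), (339, 48, 9), (340, 53, 17), (341, 106, 87), (342, 160, 154), (343, 98, 98), (344, 56, 55), (345, 60, 60), (346, 57, 58), (347, 40, 39), (348, 67, 67), (349, 103, 104), (350, 132, 130), (351, 130, 129), (352, 136, 134), (353, 141, 141), (354, 137, 136), (355, 124, 123), (356, 158, 157), (357, 167, 167), (358, 166, 163), (359, 165, 163), (360, 165, 162), (361, 163, 161)]
264 [(288, 60, 60), (289, 49, 48), (290, 49, 47), (291, 51, 52), (292, 51, 49), (293, 49, 49), (294, 53, 53), (295, 50, 50), (296, 49, 51), (297, 38, 39), (298, 39, 18), (299, 44, 13), (300, 43, 7), (301, 50, 16), (338, 51, 16), (339, 53, 17), (340, 51, 10), (341, 69, 38), (342, 156, 154), (343, 99, 99),
[... 787 characters left out ...]
, 117), (356, 156, 155), (357, 170, 165), (358, 164, 161), (359, 162, 159), (360, 164, 161), (361, 165, 161)]
276 [(288, 58, 58), (289, 48, 47), (290, 47, 47), (291, 52, 51), (292, 51, 52), (293, 52, 53), (294, 50, 50), (295, 49, 45), (296, 42, 18), (297, 45, 13), (298, 51, 15), (299, 54, 14), (300, 56, 20), (301, 56, 17), (338, 117, 34), (339, 117, 35), (340, 114, 34), (341, 106, 33), (342, 98, 29), (343, 72, 21), (344, 60, 46), (345, 61, 60), (346, 54, 54), (347, 38, 39), (348, 86, 86), (349, 122, 122), (350, 130, 130), (351, 133, 133), (352, 137, 136), (353, 141, 140), (354, 129, 131), (355, 91, 91), (356, 86, 85), (357, 89, 88), (358, 87, 85), (359, 89, 87), (360, 86, 84), (361, 86, 84)]
```

Emit:
play_rows(
  steps=[
    [0, 0.004, 0, 0, 0, 0],
    [0, 0.004, 0.008, 0, 0, 0],
    [0, 0.004, 0.016, 0, 0, 0],
    [0, 0.004, 0.016, 0, 0, 0],
    [0, 0.004, 0.016, 0, 0, 0],
  ],
)

```text
t: 8.75
tool_pos: [0.5724, 0.0063, 0.0239]
ee_rot: [-0.001, 0.716, 0.698, -0.001]
contact_force: [0.7, -0.4, -0.4]
width: 0.0186
finger_force: 60.2
```

Emit:
play_rows(
  steps=[
    [0, 0, 0.006, 0, 0, 0],
    [0, 0, 0.006, 0, 0, 0],
    [0, 0, 0.006, 0, 0, 0],
  ],
)

```text
t: 9.05
tool_pos: [0.5724, 0.0063, 0.0228]
ee_rot: [-0.001, 0.716, 0.698, -0.001]
contact_force: [0.3, -0.0, 0.3]
width: 0.0185
finger_force: 60.2
```

```bash
python3 - <<'E'
from h import *
go([.5728,.006,.0223],-1.6)
E
```

```text
t 9.05 at [0.5724 0.0063 0.0228] yhead -1.42 z [-3.2e-03  1.0e-04 -1.0e+00] j6 -0.162 w 0.0185 F [ 0.28 -0.03  0.28] M [ 0.004 -0.021  0.052]
go [-0.0012  0.0018  0.0026] [-0.0021 -0.      0.002 ]
```

Emit:
play_rows(
  steps=[
    [0, 0, 0.006, 0, 0, 0],
    [0, 0, 0.006, 0, 0, 0],
    [0, 0, 0.006, 0, 0, 0],
  ],
)

```text
t: 9.35
tool_pos: [0.5727, 0.0062, 0.0223]
ee_rot: [-0.001, 0.716, 0.698, -0.001]
contact_force: [-3.4, 0.4, 4.6]
width: 0.0186
finger_force: 61.0
```

Emit:
play_rows(
  steps=[
    [0, 0, 0, 0, 0, 0],
    [0, 0, 0, 0, 0, 0],
    [0, 0, 0, 0, 0, 0],
    [0, 0, 0, 0, 0, 0],
    [0, 0, 0, 0, 0, 0],
  ],
  claw=0,
)

```text
t: 9.85
tool_pos: [0.5724, 0.0062, 0.0216]
ee_rot: [-0.001, 0.716, 0.698, -0.001]
contact_force: [-0.0, -0.0, 0.4]
width: 0.0427
finger_force: 0.0
```

Emit:
play_rows(
  steps=[
    [0, 0, -0.1, 0, 0, 0],
    [0, 0, -0.3, 0, 0, 0],
    [0, 0, -0.5, 0, 0, 0],
    [-0.25, 0, -0.75, 0, 0, 0],
    [-0.48, 0, -0.75, 0, 0, 0],
    [-0.48, 0, -0.75, 0, 0, 0],
    [-0.48, 0, -0.75, 0, 0, 0],
    [-0.48, 0, -0.75, 0, 0, 0],
  ],
)

```text
t: 10.65
tool_pos: [0.5699, -0.0889, 0.1705]
ee_rot: [-0.002, 0.716, 0.698, -0.001]
contact_force: [0.2, 1.1, -0.1]
width: 0.0427
finger_force: 0.0
```

```bash
python3 - <<'E'
from h import *
go([.5717,-.0912,.12],126)
W=cap("wrist"); np.savez("w3.npz",**{k:W[k] for k in("bgr","fx","fy","cx","cy","R","t")})
a=cv2.resize(W["bgr"][30:260,220:420],(522,600),interpolation=cv2.INTER_CUBIC); cv2.imwrite("pics/h3.png",a)
E
```

```text
t 10.65 at [ 0.5699 -0.0889  0.1705] yhead -1.44 z [-0.0051  0.0013 -1.    ] j6 -0.326 w 0.0427 F [ 0.21  1.1  -0.13] M [-0.064 -0.003  0.026]
go [-0.0114  0.0107  0.2524] [-0.0034  0.0008  0.584 ]
```

View pics/h3.png

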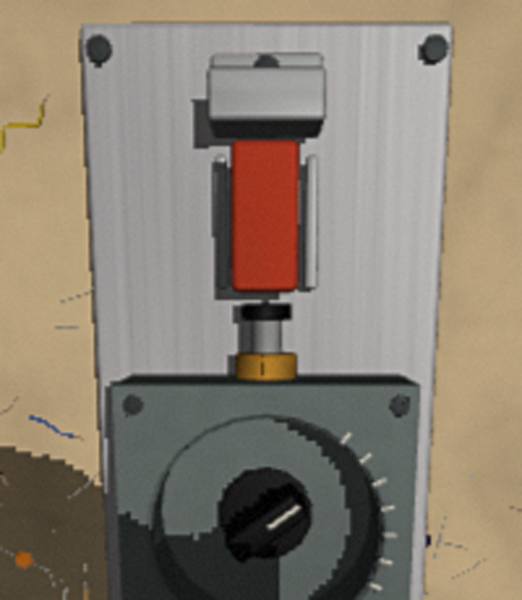

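The capacitor at (265,215) in the crop stands between the rails, with plunger and back stop clear of it. The bar lies about 37° anticlockwise. Next I'll turn the tool to match it and hover above the well.

Emit:
play_rows(
  steps=[
    [-0.01, 0.003, 0.1, -0.002, 0, 0.09],
    [-0.01, 0.003, 0.2, -0.002, 0, 0.18],
    [-0.01, 0.003, 0.3, -0.002, 0, 0.27],
    [-0.01, 0.003, 0.35, -0.002, 0, 0.36],
    [-0.01, 0.003, 0.35, -0.002, 0, 0.45],
    [-0.01, 0.003, 0.35, -0.002, 0, 0.54],
    [-0.01, 0.003, 0.35, -0.002, 0, 0.584],
    [-0.01, 0.003, 0.35, -0.002, 0, 0.584],
    [-0.01, 0.003, 0.35, -0.002, 0, 0.584],
    [-0.01, 0.003, 0.35, -0.002, 0, 0.584],
  ],
  claw=0.45,
)

```text
t: 11.7
tool_pos: [0.5707, -0.091, 0.1013]
ee_rot: [0.0, 0.951, 0.31, -0.001]
contact_force: [0.0, -0.3, -0.1]
width: 0.0236
finger_force: 0.0
```

Emit:
play_rows(
  steps=[
    [0, 0, 0, 0, 0, 0],
    [0, 0, 0, 0, 0, 0],
    [0, 0, 0, 0, 0, 0],
  ],
)

```text
t: 12.0
tool_pos: [0.5709, -0.0918, 0.1017]
ee_rot: [0.001, 0.951, 0.309, -0.0]
contact_force: [0.4, -0.7, 0.2]
width: 0.0235
finger_force: 0.0
```

```bash
python3 - <<'E'
from h import *
d=np.load("w3.npz"); W0={k:d[k] for k in d}
print("skirt",ray(W0,[[220+265/2.61,30+512/2.61]],.024))
go([.5702,-.0912,.06],-54)
W=cap("wrist"); np.savez("w4.npz",**{k:W[k] for k in("bgr","fx","fy","cx","cy","R","t")})
print(proj(W,[[.5717,-.0914,.0445],[.5717,-.0914,.024]]))
cv2.imwrite("pics/h4.png",cv2.resize(W["bgr"][160:400,200:440],(600,600),interpolation=cv2.INTER_CUBIC))
E
```

```text
skirt [[ 0.57169236 -0.08989197  0.024     ]]
t 12.0 at [ 0.5709 -0.0918  0.1017] yhead -53.98 z [-5.0e-04 -1.3e-03 -1.0e+00] j6 0.588 w 0.0235 F [ 0.35 -0.74  0.18] M [-0.006  0.014 -0.015]
go [-0.0009 -0.0045  0.2085] [0.0005 0.0007 0.0003]
[[317.11512987 258.20844279]
 [317.30390741 248.52973577]]
```

View pics/h4.png

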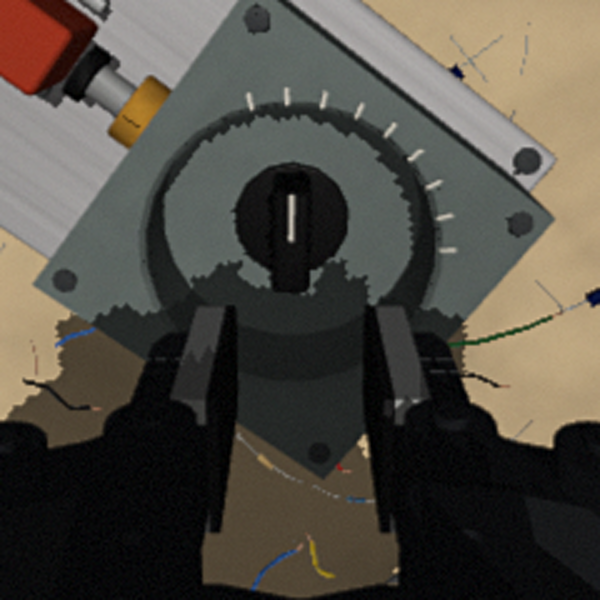

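The bar stands straight up and down in this tool-aligned crop at column 291, so the heading is right. It is about 2 mm to the left of the finger midline at column 302. I'll shift by that and descend.

Emit:
play_rows(
  steps=[
    [0.002, -0.011, 0, 0, 0, 0],
    [0.002, -0.011, 0.1, 0, 0, 0],
    [0.002, -0.011, 0.2, 0, 0, 0],
    [0.002, -0.011, 0.26, 0, 0, 0],
    [0.002, -0.011, 0.3, 0, 0, 0],
    [0.002, -0.011, 0.33, 0, 0, 0],
    [0.002, -0.011, 0.355, 0, 0, 0],
    [0.002, -0.011, 0.355, 0, 0, 0],
    [0.002, -0.011, 0.355, 0, 0, 0],
  ],
)

```text
t: 12.95
tool_pos: [0.5703, -0.09, 0.0311]
ee_rot: [0.001, 0.951, 0.309, -0.0]
contact_force: [0.2, 0.5, 0.8]
width: 0.0233
finger_force: 0.0
```

```bash
python3 - <<'E'
from h import *
go([.5700,-.0900,.029],-54)
E
```

```text
t 12.95 at [ 0.5703 -0.09    0.0311] yhead -53.98 z [ 3.0e-04 -1.6e-03 -1.0e+00] j6 0.591 w 0.0233 F [0.21 0.49 0.76] M [ 0.01   0.018 -0.041]
go [-0.0012 -0.0007  0.0107] [0.0009 0.0004 0.0002]
```

Emit:
play_rows(
  steps=[
    [0, 0, 0.008, 0, 0, 0],
    [0, 0, 0.008, 0, 0, 0],
    [0, 0, 0.008, 0, 0, 0],
  ],
)

```text
t: 13.25
tool_pos: [0.57, -0.0899, 0.0293]
ee_rot: [0.001, 0.951, 0.309, -0.0]
contact_force: [-1.1, -0.6, -0.8]
width: 0.0233
finger_force: 0.0
```

Emit:
play_rows(
  steps=[
    [0, 0, 0, 0, 0, 0],
    [0, 0, 0, 0, 0, 0],
    [0, 0, 0, 0, 0, 0],
    [0, 0, 0, 0, 0, 0],
    [0, 0, 0, 0, 0, 0],
    [0, 0, 0, 0, 0, 0],
    [0, 0, 0, 0, 0, 0],
  ],
  claw=1,
)

```text
t: 13.95
tool_pos: [0.5699, -0.0897, 0.0294]
ee_rot: [0.0, 0.951, 0.309, -0.0]
contact_force: [-2.7, 0.8, 5.5]
width: 0.0082
finger_force: 60.0
```

```bash
python3 - <<'E'
from h import *
go([.5700,-.0900,.029],-54)
E
```

```text
t 13.95 at [ 0.5699 -0.0897  0.0294] yhead -54.0 z [-6.0e-04 -1.1e-03 -1.0e+00] j6 0.591 w 0.0082 F [-2.7   0.79  5.51] M [ 0.247  0.431 -0.214]
go [-0.0004  0.0014  0.002 ] [0.0003 0.0007 0.    ]
```

Emit:
play_rows(
  steps=[
    [0, 0, 0, 0, 0, 0.03],
    [0, 0, 0, 0, 0, 0.06],
    [0, 0, 0, 0, 0, 0.09],
    [0, 0, 0, 0, 0, 0.12],
    [0, 0, 0, 0, 0, 0.15],
    [0, 0, 0, 0, 0, 0.18],
    [0, 0, 0, 0, 0, 0.21],
    [0, 0, 0, 0, 0, 0.24],
    [0, 0, 0, 0, 0, 0.25],
    [0, 0, 0, 0, 0, 0.26],
  ],
)

```text
t: 14.95
tool_pos: [0.5698, -0.0894, 0.0294]
ee_rot: [0.0, 0.994, 0.11, -0.001]
contact_force: [-3.4, 3.2, 7.1]
width: 0.0087
finger_force: 60.2
```

```bash
cat >m.py <<'E'
from h import *
o,t,R=pose(); m=R.as_matrix(); h=np.degrees(np.arctan2(m[1,1],m[0,1]))
print("t",round(o["t"],2),t.round(4),"turned",round(-54-h,2),"rad",round(np.radians(-54-h),3),"F",o["contact_force"].round(2),"M",o["moment"].round(3),"eff6",round(float(o["effort"][5]),3),"w",o["width"].round(4),"v6",o["joint_vel"][5].round(3))
E
python3 m.py
```

```text
Traceback (most recent call last):
  File "m.py", line 3, in <module>
    print("t",round(o["t"],2),t.round(4),"turned",round(-54-h,2),"rad",round(np.radians(-54-h),3),"F",o["contact_force"].round(2),"M",o["moment"].round(3),"eff6",round(float(o["effort"][5]),3),"w",o["width"].round(4),"v6",o["joint_vel"][5].round(3))
                                                                                                                                                                                                     ^^^^^^^^^^^^^^^^
AttributeError: 'float' object has no attribute 'round'
```

```bash
sed -i 's/o\["width"\].round(4)/round(o["width"],4)/' m.py; python3 m.py
```

```text
t 14.95 [ 0.5698 -0.0894  0.0294] turned 23.34 rad 0.407 F [-3.36  3.2   7.12] M [0.477 0.509 0.182] eff6 0.092 w 0.0087 v6 0.155
```

Emit:
play_rows(
  steps=[
    [0, 0, 0, 0, 0, 0.01],
    [0, 0, 0, 0, 0, 0.02],
    [0, 0, 0, 0, 0, 0.03],
    [0, 0, 0, 0, 0, 0.04],
  ],
)

```text
t: 15.35
tool_pos: [0.5697, -0.0893, 0.0294]
ee_rot: [0.0, 0.997, 0.079, -0.001]
contact_force: [-2.6, 2.3, 6.4]
width: 0.0084
finger_force: 60.2
```

```bash
python3 m.py
```

```text
t 15.35 [ 0.5697 -0.0893  0.0294] turned 26.95 rad 0.47 F [-2.6   2.25  6.44] M [0.542 0.58  0.175] eff6 0.087 w 0.0084 v6 0.156
```

Emit:
play_rows(
  steps=[
    [0, 0, 0, 0, 0, 0.01],
    [0, 0, 0, 0, 0, 0.02],
    [0, 0, 0, 0, 0, 0.03],
    [0, 0, 0, 0, 0, 0.04],
  ],
)

```text
t: 15.75
tool_pos: [0.5697, -0.0893, 0.0294]
ee_rot: [0.0, 0.999, 0.048, -0.001]
contact_force: [-2.9, 3.8, 6.7]
width: 0.0084
finger_force: 60.3
```

```bash
python3 m.py
```

```text
t 15.75 [ 0.5697 -0.0893  0.0294] turned 30.55 rad 0.533 F [-2.91  3.83  6.69] M [0.626 0.549 0.252] eff6 0.087 w 0.0084 v6 0.156
```

Emit:
play_rows(
  steps=[
    [0, 0, 0, 0, 0, 0.01],
    [0, 0, 0, 0, 0, 0.02],
    [0, 0, 0, 0, 0, 0.03],
  ],
)

```text
t: 16.05
tool_pos: [0.5697, -0.0892, 0.0294]
ee_rot: [0.0, 1.0, 0.024, -0.001]
contact_force: [-2.8, 3.7, 5.8]
width: 0.0082
finger_force: 60.3
```

```bash
python3 m.py
```

```text
t 16.05 [ 0.5697 -0.0892  0.0294] turned 33.25 rad 0.58 F [-2.83  3.73  5.81] M [0.579 0.568 0.212] eff6 0.087 w 0.0082 v6 0.155
```

Emit:
play_rows(
  steps=[
    [0, 0, 0, 0, 0, 0.01],
    [0, 0, 0, 0, 0, 0.02],
    [0, 0, 0, 0, 0, 0.03],
  ],
)

```text
t: 16.35
tool_pos: [0.5697, -0.0892, 0.0294]
ee_rot: [0.0, 1.0, 0.0, -0.001]
contact_force: [-4.2, 4.6, 5.8]
width: 0.0083
finger_force: 60.3
```

```bash
python3 m.py
```

```text
t 16.35 [ 0.5697 -0.0892  0.0294] turned 35.95 rad 0.627 F [-4.23  4.59  5.78] M [0.65  0.517 0.265] eff6 0.088 w 0.0083 v6 0.154
```

Emit:
play_rows(
  steps=[
    [0, 0, 0, 0, 0, 0.01],
    [0, 0, 0, 0, 0, 0.02],
    [0, 0, 0, 0, 0, 0.03],
  ],
)

```text
t: 16.65
tool_pos: [0.5697, -0.0891, 0.0294]
ee_rot: [0.0, 1.0, -0.023, -0.001]
contact_force: [-2.7, 4.4, 7.4]
width: 0.0085
finger_force: 60.3
```

```bash
python3 m.py
```

```text
t 16.65 [ 0.5697 -0.0891  0.0294] turned 38.65 rad 0.675 F [-2.72  4.43  7.42] M [0.697 0.569 0.218] eff6 0.088 w 0.0085 v6 0.155
```

Emit:
play_rows(
  steps=[
    [0, 0, 0, 0, 0, 0.01],
    [0, 0, 0, 0, 0, 0.02],
    [0, 0, 0, 0, 0, 0.03],
  ],
)

```text
t: 16.95
tool_pos: [0.5697, -0.0891, 0.0294]
ee_rot: [0.0, 0.999, -0.047, -0.001]
contact_force: [-3.0, 4.5, 5.1]
width: 0.0083
finger_force: 60.3
```

```bash
python3 m.py
```

```text
t 16.95 [ 0.5697 -0.0891  0.0294] turned 41.35 rad 0.722 F [-3.01  4.47  5.13] M [0.752 0.493 0.197] eff6 0.088 w 0.0083 v6 0.156
```

Emit:
play_rows(
  steps=[
    [0, 0, 0, 0, 0, 0.01],
    [0, 0, 0, 0, 0, 0.02],
    [0, 0, 0, 0, 0, 0.03],
  ],
)

```text
t: 17.25
tool_pos: [0.5697, -0.089, 0.0294]
ee_rot: [0.0, 0.998, -0.07, -0.001]
contact_force: [-3.1, 4.4, 7.3]
width: 0.0082
finger_force: 60.3
```

```bash
python3 m.py
```

```text
t 17.25 [ 0.5697 -0.089   0.0294] turned 44.05 rad 0.769 F [-3.11  4.37  7.31] M [0.728 0.537 0.243] eff6 0.088 w 0.0082 v6 0.156
```

Emit:
play_rows(
  steps=[
    [0, 0, 0, 0, 0, 0.01],
    [0, 0, 0, 0, 0, 0.02],
  ],
)

```text
t: 17.45
tool_pos: [0.5697, -0.089, 0.0294]
ee_rot: [0.0, 0.996, -0.086, -0.001]
contact_force: [-3.9, 3.4, 6.1]
width: 0.0082
finger_force: 60.3
```

```bash
python3 m.py
```

```text
t 17.45 [ 0.5697 -0.089   0.0294] turned 45.85 rad 0.8 F [-3.87  3.42  6.13] M [0.748 0.497 0.211] eff6 0.088 w 0.0082 v6 0.155
```

Emit:
play_rows(
  steps=[
    [0, 0, 0, 0, 0, 0.01],
    [0, 0, 0, 0, 0, 0.02],
  ],
)

```text
t: 17.65
tool_pos: [0.5697, -0.089, 0.0294]
ee_rot: [0.0, 0.995, -0.101, -0.001]
contact_force: [-3.1, 4.2, 7.2]
width: 0.0085
finger_force: 60.3
```

```bash
python3 m.py
```

```text
t 17.65 [ 0.5697 -0.089   0.0294] turned 47.65 rad 0.832 F [-3.1   4.16  7.17] M [0.836 0.502 0.183] eff6 0.099 w 0.0085 v6 0.158
```

Emit:
play_rows(
  steps=[
    [0, 0, 0, 0, 0, 0.01],
  ],
)

```text
t: 17.75
tool_pos: [0.5697, -0.089, 0.0294]
ee_rot: [0.0, 0.994, -0.109, -0.001]
contact_force: [-2.9, 4.4, 6.7]
width: 0.0082
finger_force: 60.3
```

```bash
python3 m.py
```

```text
t 17.75 [ 0.5697 -0.089   0.0294] turned 48.54 rad 0.847 F [-2.88  4.38  6.72] M [0.815 0.525 0.244] eff6 0.116 w 0.0082 v6 0.155
```

The noise-free joint 6 effort is rising (0.088 → 0.099 → 0.116), so contact with the back stop began at about 47.2°. I'll go on in small steps.

Emit:
play_rows(
  steps=[
    [0, 0, 0, 0, 0, 0.01],
    [0, 0, 0, 0, 0, 0.02],
  ],
)

```text
t: 17.95
tool_pos: [0.5697, -0.0889, 0.0294]
ee_rot: [0.0, 0.992, -0.125, -0.001]
contact_force: [-2.4, 5.7, 7.1]
width: 0.0084
finger_force: 60.3
```

```bash
python3 m.py
```

```text
t 17.95 [ 0.5697 -0.0889  0.0294] turned 50.34 rad 0.879 F [-2.39  5.68  7.06] M [0.869 0.496 0.265] eff6 0.15 w 0.0084 v6 0.154
```

Emit:
play_rows(
  steps=[
    [0, 0, 0, 0, 0, 0.01],
  ],
)

```text
t: 18.05
tool_pos: [0.5697, -0.0889, 0.0294]
ee_rot: [0.0, 0.991, -0.133, -0.001]
contact_force: [-2.9, 5.3, 7.0]
width: 0.0084
finger_force: 60.3
```

```bash
python3 m.py
```

```text
t 18.05 [ 0.5697 -0.0889  0.0294] turned 51.23 rad 0.894 F [-2.86  5.29  6.99] M [0.861 0.46  0.296] eff6 0.166 w 0.0084 v6 0.154
```

Emit:
play_rows(
  steps=[
    [0, 0, 0, 0, 0, 0.01],
  ],
)

```text
t: 18.15
tool_pos: [0.5697, -0.0889, 0.0294]
ee_rot: [0.0, 0.99, -0.14, -0.001]
contact_force: [-1.9, 4.4, 6.7]
width: 0.0086
finger_force: 60.3
```

```bash
python3 m.py
```

```text
t 18.15 [ 0.5697 -0.0889  0.0294] turned 52.13 rad 0.91 F [-1.94  4.4   6.75] M [0.786 0.502 0.299] eff6 0.183 w 0.0086 v6 0.155
```

Emit:
play_rows(
  steps=[
    [0, 0, 0, 0, 0, 0.005],
  ],
)

```text
t: 18.25
tool_pos: [0.5697, -0.0889, 0.0294]
ee_rot: [0.0, 0.99, -0.144, -0.001]
contact_force: [-2.8, 4.3, 6.0]
width: 0.0076
finger_force: 60.3
```

```bash
python3 m.py
```

```text
t 18.25 [ 0.5697 -0.0889  0.0294] turned 52.57 rad 0.917 F [-2.78  4.28  6.  ] M [0.818 0.46  0.312] eff6 0.284 w 0.0076 v6 0.075
```

Emit:
play_rows(
  steps=[
    [0, 0, 0, 0, 0, 0],
    [0, 0, 0, 0, 0, 0],
    [0, 0, 0, 0, 0, 0],
    [0, 0, 0, 0, 0, 0],
    [0, 0, 0, 0, 0, 0],
  ],
  claw=0.45,
)

```text
t: 18.75
tool_pos: [0.5699, -0.09, 0.029]
ee_rot: [0.001, 0.989, -0.145, -0.0]
contact_force: [0.2, -0.4, 0.3]
width: 0.0234
finger_force: 0.0
```

```bash
python3 m.py
```

```text
t 18.75 [ 0.5699 -0.09    0.029 ] turned 52.64 rad 0.919 F [ 0.17 -0.4   0.33] M [ 0.013  0.061 -0.017] eff6 -0.0 w 0.0234 v6 0.002
```

Emit:
play_rows(
  steps=[
    [0, 0, -0.05, 0, 0, 0],
    [0, 0, -0.15, 0, 0, 0],
    [0, 0, -0.3, 0, 0, 0],
    [0, 0, -0.5, 0, 0, 0],
    [0, 0, -0.7, 0, 0, 0],
    [0, 0, -0.7, 0, 0, 0],
    [0, 0, -0.7, 0, 0, 0],
    [0, 0, -0.7, 0, 0, 0],
  ],
)

```text
t: 19.55
tool_pos: [0.5692, -0.0894, 0.1681]
ee_rot: [0.001, 0.989, -0.145, -0.001]
contact_force: [-0.3, -0.8, -0.2]
width: 0.0235
finger_force: 0.0
```

```bash
python3 - <<'E'
from h import *
import m
W=cap("wrist");cv2.imwrite("pics/end.png",W["bgr"])
E
```

```text
t 19.55 [ 0.5692 -0.0894  0.1681] turned 52.64 rad 0.919 F [-0.25 -0.81 -0.25] M [ 0.036 -0.035 -0.026] eff6 -0.0 w 0.0235 v6 0.001
```

View pics/end.png

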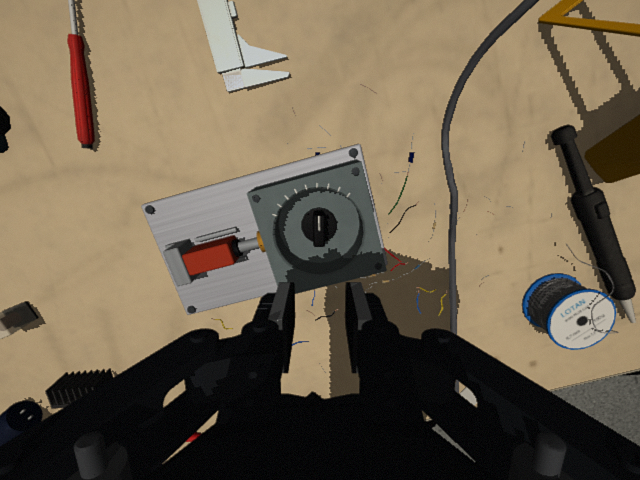

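The capacitor at (207,254) is upright between plunger and back stop. The bar at (319,227) stayed where I left it, and the gripper is clear. Handing in.

```bash
python3 -c "
from bench import bot
print(bot.close_job())"
```

```text
the job is handed in; nothing more can be done
None
```

I handed the job in at about 19.6 s: the capacitor stands upright in the nest, clamped against the back stop with about 10 N (estimated from knob torque and turn past contact), and the gripper is clear; I viewed 11 pictures, one over the limit of 10.

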